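# Set the switch bank for the night

## Task

Set the kitchen's bank of four toggle switches under the little spice shelf for the night: only the second switch from the left (as you stand in front of it) stays on, with its lever up, and the other three are off, with their levers down. Some may already be right. Leave the jars on the shelf and the things standing around where they are.

Things in the scene. Friction and masses are not known exactly. Their poses are not given: they have to be found in the camera images.
- bank: Switch bank, fixed: white wedge-shaped housing 262 mm wide, 186 mm deep, its aluminium face sloping up away from the robot, a wooden shelf above its back. Origin: centre of its underside, on the worktop; +x front to back, +y to the left as one stands in front, z up. The face runs from x -66, z 20 mm to x 60, z 126 mm.
- face_mid (a point): Centre of the sloping face, 75 mm above the worktop. Axes as the bank's. The face slopes 40 degrees from level: up the face is (0.766, 0, 0.643), its outward normal (-0.643, 0, 0.766). The four switches sit in one row level with this point, 55 mm apart: y = +82.5, +27.5, -27.5, -82.5 mm, left to right.
- shelf_edge (a point): Middle of the front lower edge of the wooden shelf (285 mm wide, 97 mm deep, 18 mm thick, underside at z 205 mm). It overhangs the upper face, so a hand pointing straight down cannot get behind raised levers; one tilted about 40 degrees, pointing square at the face, can. Jars stand on it.
- switch_a: One of four identical toggle switches: white plate 100 x 40 mm, 5 mm proud of the face, steel collar 22 mm wide, 9 mm proud, small dark dot at the upper (on) end. Origin: lever pivot, in the plane of the face; axes as the bank's. Which place in the row it has changes from start to start: the letter does not tell. Only its lever moves.
- lever_a (a joint): Lever of switch_a: 60 mm long from the pivot, 9 mm steel stem, black paddle on the outer 32 mm (20 mm wide, 8 mm thick). 0 rad = off, leaning 26 degrees down the face from its normal; 0.908 = on, leaning 26 degrees up the face. It snaps over the middle (0.454) to the nearer end and stays; 1.5 to 2 N at the paddle tips it over.
- switch_b: One of four identical toggle switches: white plate 100 x 40 mm, 5 mm proud of the face, steel collar 22 mm wide, 9 mm proud, small dark dot at the upper (on) end. Origin: lever pivot, in the plane of the face; axes as the bank's. Which place in the row it has changes from start to start: the letter does not tell. Only its lever moves.
- lever_b (a joint): Lever of switch_b: 60 mm long from the pivot, 9 mm steel stem, black paddle on the outer 32 mm (20 mm wide, 8 mm thick). 0 rad = off, leaning 26 degrees down the face from its normal; 0.908 = on, leaning 26 degrees up the face. It snaps over the middle (0.454) to the nearer end and stays; 1.5 to 2 N at the paddle tips it over.
- switch_c: One of four identical toggle switches: white plate 100 x 40 mm, 5 mm proud of the face, steel collar 22 mm wide, 9 mm proud, small dark dot at the upper (on) end. Origin: lever pivot, in the plane of the face; axes as the bank's. Which place in the row it has changes from start to start: the letter does not tell. Only its lever moves.
- lever_c (a joint): Lever of switch_c: 60 mm long from the pivot, 9 mm steel stem, black paddle on the outer 32 mm (20 mm wide, 8 mm thick). 0 rad = off, leaning 26 degrees down the face from its normal; 0.908 = on, leaning 26 degrees up the face. It snaps over the middle (0.454) to the nearer end and stays; 1.5 to 2 N at the paddle tips it over.
- switch_d: One of four identical toggle switches: white plate 100 x 40 mm, 5 mm proud of the face, steel collar 22 mm wide, 9 mm proud, small dark dot at the upper (on) end. Origin: lever pivot, in the plane of the face; axes as the bank's. Which place in the row it has changes from start to start: the letter does not tell. Only its lever moves.
- lever_d (a joint): Lever of switch_d: 60 mm long from the pivot, 9 mm steel stem, black paddle on the outer 32 mm (20 mm wide, 8 mm thick). 0 rad = off, leaning 26 degrees down the face from its normal; 0.908 = on, leaning 26 degrees up the face. It snaps over the middle (0.454) to the nearer end and stays; 1.5 to 2 N at the paddle tips it over.
- spice_left: Loose spice jar, 45 mm diameter, 106 mm tall, red cap, left one on the shelf board. Origin: centre of its underside. Bystander.
- spice_mid: Loose spice jar, 45 mm diameter, 106 mm tall, red cap, middle one on the shelf board. Origin: centre of its underside. Bystander.
- spice_right: Loose spice jar, 45 mm diameter, 106 mm tall, red cap, right one on the shelf board. Origin: centre of its underside. Bystander.
- mug: White mug with a handle, 84 x 115 x 89 mm, on the worktop right of the bank. Origin: centre of its underside. Bystander.
- tea_box: Dark carton 68 x 136 x 69 mm, on the worktop left of the bank. Origin: centre of its underside. Bystander.
- tin: Flat tin, 86 mm diameter, 40 mm tall, on the worktop in front of the bank at the left. Origin: centre of its underside. Bystander.
- lemon: Lemon 71 x 53 x 51 mm, on the worktop in front of the bank at the right. Origin: centre of its underside. Bystander.
- oil_bottle: Glass oil bottle, 61 mm diameter, 268 mm tall, standing behind the bank at the right. Origin: centre of its underside. Bystander.

How it is judged:
By the outcome, as a careful person would: the job done as asked, in the order asked, and still so for the second after the job is handed in, with the robot touching nothing.
It also fails if it takes over 54 s, if anything falls off the work surface, if the arm or the gripper's body presses on something with over 40 N, if the wrist force passes 120 N, or if a joint passes its speed limit or range.

## Robot

A 7-joint arm with a two-finger parallel gripper is mounted at the origin on a cart in front of the work surface, level with it; the furniture and walls round the work are solid. World frame = base frame: x ahead of the robot, y to its left, z up, the work surface at z = 0. Lengths are in m, angles in rad, forces in N, time in s.
With the tool pointing down it reaches from about 0.35 to 0.9 m from the base axis. Payload 7.2 kg.
Tool frame: the origin (TCP) lies midway between the tips of the shut fingers; the grasp point (between the pads) lies 19 mm behind it; x points along the fingers, y is the direction in which the jaws open and shut, and the axes are right-handed (so a half turn about x gives the same grasp; the last joint's range is limited). The gripper opens to 88 mm and grips with 3 to 60 N. Pads are 20 mm wide; open, the fingers measure 115 mm over their backs; the gripper's body (75 mm by 178 mm) begins 61 mm behind the grasp point.
Start: joints at [-1.192, 0.411, -0.013, 1.596, 0.006, 1.134, -0.082], TCP at [0.27, 0.564, 0.223] pointing down, gripper open.
Joint ranges: [-2.95, 2.95], [-0.29, 1.99], [-1.47, 1.44], [0.14, 2.54], [-1.03, 4.17], [0.13, 1.85], [-2.86, 2.86]. Speed limits (rad/s): [2.39, 2.39, 3.01, 3.01, 3.14, 3.14, 3.14].

## Interface

Orientations are given as a 3x3 rotation matrix whose columns are the frame's x, y, z axes.
In Python, from cell import telemetry, eyes, robot gives the robot as it stands.
- The arm moves only by the tool move_arm, never from a script. Its argument "steps" is one flat list of numbers, 7 for each row, row after row: the shift along the world's x, y, z normalised to -1 to 1, where 1 is 0.2 m, then the turn, a rotation vector about the world's x, y, z normalised to -1 to 1, where 1 is 30 degrees, then the opening, from 0 (shut) to 1 (fully open). In form: [dx, dy, dz, ax, ay, az, jaw, dx, dy, dz, ax, ay, az, jaw, ...]. A call has 1 to 8 rows; each row is the pose to reach, as a shift and turn from the pose commanded when the call began; what a row does not reach only later rows make up. A row lasts 1/8 s, in which the tool goes at most 62.5 mm and 10.7 degrees, less where a joint would pass 70% of its speed; a pose out of reach is approached as far as the arm can. A call with a number of a shift or a turn outside -1 to 1 is refused whole. A call with a gripper value outside its range is refused whole. The fingers move at their own pace and stop on an object; "grip_force" is the grip in N (left out, the last holds). Time passes only in rows, so rows that repeat a pose let the fingers close. It gives the time, the measured TCP pose, the force and the opening at its end, in the units of the state.
- telemetry.state(): the state, without advancing time (a new reading comes with each control period).
- eyes.capture(name): name is "side" or "top"; returns a dict with "pixels" (400x640x3 uint8, red, green, blue), "camera_matrix" (3x3 intrinsics, pixels), "position" and "attitude" of the camera in the world. Camera axes: x right, y down, z forward; pixel columns grow to the right and rows downward; lengths in m; the calibration is good to about 2 mm. A picture is of the moment at which its call begins. There is no depth.
- robot.hand_in(): hands the job in, once; it reports no verdict.
The state is a dict: "t": time; "joints": joint angles; "qd": joint speeds; "tau": joint torques, N m; "ee_pos": TCP position; "tcp_rot": TCP orientation; "force": force on the tool from outside, world axes, zero at the start; "wrist_torque": the same for the moment, N m; "width": finger opening in m.
Only numpy, scipy, OpenCV 4.12 (cv2) and the standard library are available. Lean on these libraries where they do the work, as an engineer would, in place of code of your own. Each camera call takes 0.05 s, during which the arm holds its last target.

## Working session

There is one attempt and no reset: what is moved stays moved. The work goes in short steps, Python scripts to look and compute and a tool call to move; the robot and the scene stay as the last step left them, time stands still between calls to the robot, and variables do not carry over. Pictures are saved under pics/ and viewed, and the job is handed in when it is done.

Besides the shell and the picture viewer there is one more tool, called as name(argument=value, ...) on one line, values as JSON. move_arm: Moves the arm, as the interface text tells. Scaled input: -1 to 1 covers 0.2 m each way for a shift and 30 degrees each way for a turn. Its arguments: {"type":"object","properties":{"steps":{"type":"array","items":{"type":"number","minimum":-1,"maximum":1}},"grip_force":{"type":"number"}},"required":["steps"]}

```bash
ls; mkdir -p pics
cat > look.py <<'E'
import sys,cv2,numpy as np
from cell import telemetry, eyes, robot
def shot(n,tag):
    c=eyes.capture(n); np.savez(f'pics/{tag}.npz',**c)
    cv2.imwrite(f'pics/{tag}.png',c['pixels'][:,:,::-1]); return c
E
python3 - <<'E'
from look import *
for n in('side','top'):
    c=shot(n,n+'0'); print(n,c['camera_matrix'],c['position'],c['attitude'])
s=telemetry.state(); print(s)
E
```

```text
pics
side [[404.49865032   0.         314.32981502]
 [  0.         404.49865032 206.33156775]
 [  0.           0.           1.        ]] [0.14847394 0.10287887 0.92396418] [[-2.00754558e-01 -8.44648556e-01  4.96252380e-01]
 [-9.79641565e-01  1.73037487e-01 -1.01786205e-01]
 [ 1.03306716e-04 -5.06583503e-01 -8.62190898e-01]]
top [[369.56468769   0.         320.10383884]
 [  0.         369.56468769 197.53893259]
 [  0.           0.           1.        ]] [0.42838196 0.04092771 0.99456912] [[ 0.01334922 -0.98366691  0.17950265]
 [-0.99906688 -0.02049567 -0.03801701]
 [ 0.0410751  -0.17882766 -0.98302264]]
{'t': 0.1, 'joints': array([-1.19219896,  0.41179752, -0.01270989,  1.59687349,  0.00562879,
        1.13429844, -0.08222908]), 'qd': array([ 0.0012688 , -0.00095364, -0.00105027, -0.00241518, -0.00090113,
       -0.0024524 , -0.00217354]), 'tau': array([ 3.10217620e-03, -5.89104438e+01,  6.44053314e-01, -2.91706002e+01,
       -5.37783257e-02,  1.46079896e-02,  4.68110977e-05]), 'ee_pos': array([0.2699144 , 0.56325904, 0.2219427 ]), 'tcp_rot': array([[-4.68155521e-04,  4.32074752e-01,  9.01837674e-01],
       [-1.25679709e-03,  9.01836806e-01, -4.32074989e-01],
       [-9.99999101e-01, -1.33570526e-03,  1.20830413e-04]]), 'force': array([-0.27447181,  0.12459138, -0.17369285]), 'wrist_torque': array([ 0.0489289 ,  0.03593144, -0.00462843]), 'width': 0.08776860757172021}
```

View pics/side0.png

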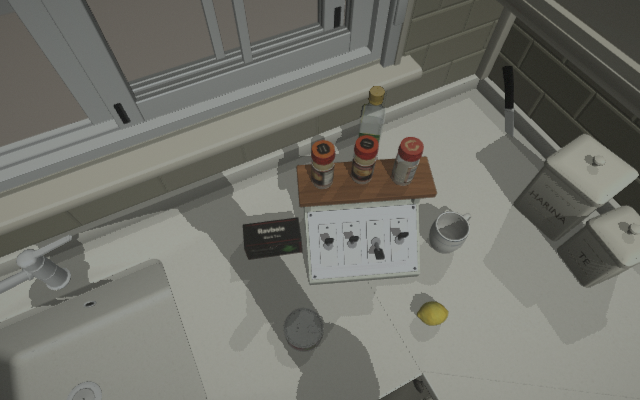

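View pics/top0.png

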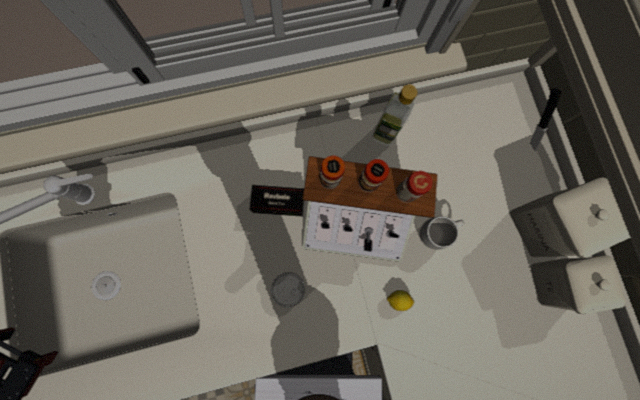

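Run:
```python
import cv2
a=cv2.imread('pics/side0.png')[150:290,290:440]; b=cv2.imread('pics/top0.png')[150:270,290:450]
cv2.imwrite('pics/side0c.png',cv2.resize(a,None,fx=4.2,fy=4.2,interpolation=2)); cv2.imwrite('pics/top0c.png',cv2.resize(b,None,fx=4.5,fy=4.5,interpolation=2))
```

```text
(no output)
```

View pics/side0c.png

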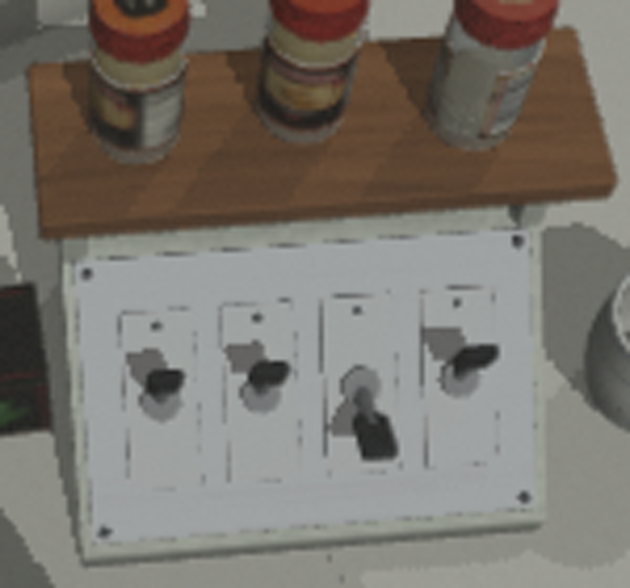

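View pics/top0c.png

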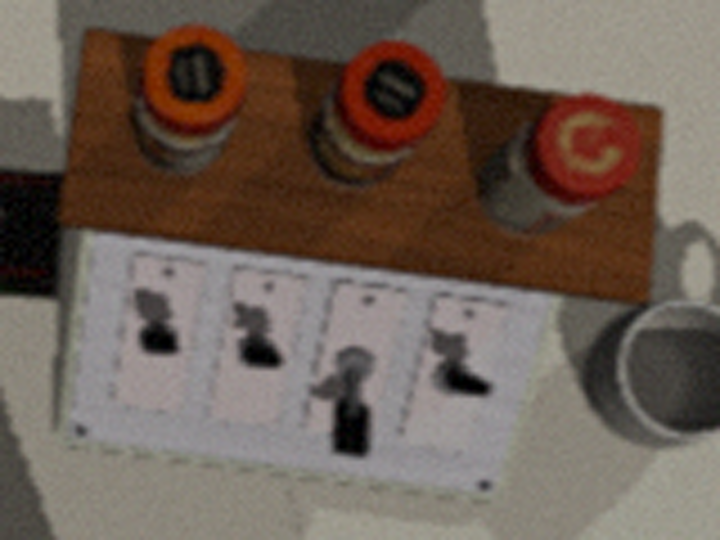

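The crops show levers 1, 2 and 4 up and lever 3 down: in the side crop the paddles are at about (165,380), (268,375), (473,358) and (375,440). I'll fit the bank pose next and check the lever states against the model.

```bash
cat > geo.py <<'E'
import numpy as np
from look import *
C={n:dict(np.load(f'pics/{n}0.npz')) for n in('side','top')}
def proj(n,P):
    c=C[n]; p=(np.atleast_2d(P)-c['position'])@c['attitude']
    q=p@c['camera_matrix'].T; return q[:,:2]/q[:,2:]
S=lambda a:np.array(a)/4.2+[290,150]-.4
T=lambda a:np.array(a)/4.5+[290,150]-.4
U=np.array([.766,0,.643]);N=np.array([-.643,0,.766]);M=np.array([-.003,0,.073+.0])
M=np.array([-.003,0,.073])
Y=[.0825,.0275,-.0275,-.0825]
def col(i,h=.009): return M+[0,Y[i],0]+h*N
def W(p,P):
    c,s=np.cos(p[2]),np.sin(p[2]); return np.atleast_2d(P)@np.array([[c,-s,0],[s,c,0],[0,0,1]]).T+[p[0],p[1],0]
E
cat > fit.py <<'E'
from geo import *
from scipy.optimize import least_squares
def pairs(p):
    xs,d=p[3],p[4]
    o=[]
    for i,u in enumerate([(162,403),(262,393),(362,383),(461,378)]): o.append(('side',col(i),S(u)))
    for i,u in enumerate([(156,326),(257,318),(357,311),(456,302)]): o.append(('side',col(i,.005)+d*U,S(u)))
    for i,u in enumerate([(168,272),(268,287),(369,300),(469,314)]): o.append(('top',col(i,.005)+d*U,T(u)))
    o.append(('top',col(2),T((355,358))))
    for y,u,v in((.1425,(42,237),(62,229)),(-.1425,(613,196),(648,302))):
        P=np.array([xs,y,.205]); o+= [('side',P,S(u)),('top',P,T(v))]
    return o
def r(p): return np.concatenate([proj(n,W(p,P))[0]-u for n,P,u in pairs(p)])
s=least_squares(r,[.65,-.1,0,.06,.04],loss='soft_l1',x_scale=.01)
print(s.x,np.degrees(s.x[2])); print(s.fun.reshape(-1,2).round(1).tolist())
np.save('bank.npy',s.x)
p=s.x
for i in range(4):
  for nm,a in(('off',-26),('on',26)):
    t=M+[0,Y[i],0]+.05*(np.cos(np.radians(a))*N+np.sin(np.radians(a))*U)
    print(i+1,nm,((proj('side',W(p,t))[0]-[290,150])*4.2).round(),((proj('top',W(p,t))[0]-[290,150])*4.5).round())
for nm,P in(('shelfmid',[p[3],0,.205]),('facemid',M)): print(nm,W(p,P))
E
python3 fit.py
```

```text
[ 0.5266417  -0.09051985 -0.11319918  0.02481999  0.04026256] -6.485835306655722
[[0.1, -0.6], [0.1, -0.1], [0.0, 0.3], [-0.0, -0.4], [0.3, 0.3], [0.2, 0.3], [0.1, 0.1], [0.2, 0.3], [0.3, 0.1], [0.3, -0.3], [0.1, -0.3], [0.1, -0.5], [0.3, 1.2], [-0.2, 0.7], [-0.8, -1.0], [-0.2, 0.1], [-1.3, -0.0]]
1 off [170. 457.] [150. 406.]
1 on [165. 376.] [160. 339.]
2 off [273. 448.] [251. 419.]
2 on [269. 368.] [264. 353.]
3 off [376. 440.] [351. 432.]
3 on [373. 359.] [367. 366.]
4 off [479. 431.] [452. 446.]
4 on [476. 351.] [469. 380.]
shelfmid [[ 0.55130283 -0.09332346  0.205     ]]
facemid [[ 0.5236609  -0.09018098  0.073     ]]
```

```bash
cat > plan.py <<'E'
import sys
from geo import *
from scipy.spatial.transform import Rotation as R
p=np.load('bank.npy')
s=telemetry.state(); q=s['ee_pos']; Rc=s['tcp_rot']
yaw=R.from_euler('z',p[2]).as_matrix()
Rt=yaw@np.column_stack([-N,[0,1,0],U])
rv=R.from_matrix(Rt@Rc.T).as_rotvec(degrees=True)
print('t',s['t'],'pos',q.round(4),'F',s['force'].round(1),'w',round(s['width'],3),'rv/30',(rv/30).round(3))
print('joints',s['joints'].round(2))
rel=(q-W(p,M)[0])@yaw; print('now u,y,n mm',(1000*np.array([rel@U,rel[1],rel@N])).round(1))
for a in sys.argv[1:]:
    u,y,n=[float(v)/1000 for v in a.split(',')]
    t=W(p,M+u*U+[0,y,0]+n*N)[0]; print(a,t.round(3),'shift/.2',((t-q)/.2).round(3))
E
python3 plan.py 0,82.5,150 47,82.5,130
```

```text
t 0.1 pos [0.2699 0.5633 0.2219] F [-0.3  0.1 -0.2] w 0.088 rv/30 [-0.368 -1.288  0.612]
joints [-1.19  0.41 -0.01  1.6   0.01  1.13 -0.08]
now u,y,n mm [-153.9  620.6  323.7]
0,82.5,150 [0.437 0.003 0.188] shift/.2 [ 0.836 -2.803 -0.17 ]
47,82.5,130 [ 0.486 -0.003  0.203] shift/.2 [ 1.079 -2.83  -0.096]
```

move_arm(steps=[0.1,-0.3,0.4,-0.05,-0.2,0.1,0,0.2,-0.6,0.45,-0.1,-0.4,0.2,0,0.3,-0.85,0.45,-0.15,-0.55,0.25,0,0.35,-1,0.45,-0.2,-0.65,0.3,0,0.35,-1,0.45,-0.2,-0.65,0.3,0])

```text
t: 0.72
ee_pos: [0.3407, 0.3603, 0.3131]
tcp_rot: [[0.34, 0.283, 0.897], [-0.077, 0.959, -0.273], [-0.937, 0.024, 0.348]]
force: [0.4, 0.2, 0.2]
width: 0.0416
```

```bash
python3 plan.py 0,82.5,150 47,82.5,130
```

```text
t 0.725 pos [0.3407 0.3603 0.3131] F [0.4 0.2 0.2] w 0.042 rv/30 [-0.174 -0.633  0.32 ]
joints [-1.22  0.04  0.05  1.91  0.38  1.15 -0.04]
now u,y,n mm [-23.9 426.9 333.5]
0,82.5,150 [0.437 0.003 0.188] shift/.2 [ 0.482 -1.788 -0.626]
47,82.5,130 [ 0.486 -0.003  0.203] shift/.2 [ 0.725 -1.815 -0.551]
```

move_arm(steps=[0.05,-0.3,0,-0.05,-0.2,0.1,0,0.1,-0.6,0,-0.1,-0.4,0.2,0,0.15,-0.9,0,-0.17,-0.6,0.3,0,0.2,-1,0,-0.17,-0.63,0.32,0,0.2,-1,0,-0.17,-0.63,0.32,0])

```text
t: 1.35
ee_pos: [0.381, 0.1676, 0.3109]
tcp_rot: [[0.636, 0.109, 0.764], [-0.07, 0.994, -0.084], [-0.769, -0.0, 0.64]]
force: [-0.3, 0.7, 0.1]
width: 0.0008
```

```bash
python3 plan.py 0,82.5,150 47,82.5,130
```

```text
t 1.35 pos [0.381  0.1676 0.3109] F [-0.3  0.7  0.1] w 0.001 rv/30 [-0.001 -0.008 -0.007]
joints [-0.72 -0.29 -0.28  2.34  0.71  0.89  0.05]
now u,y,n mm [ 22.1 240.  292.1]
0,82.5,150 [0.437 0.003 0.188] shift/.2 [ 0.281 -0.825 -0.615]
47,82.5,130 [ 0.486 -0.003  0.203] shift/.2 [ 0.523 -0.852 -0.541]
```

move_arm(steps=[0.15,-0.2,-0.1,0,0,0,0,0.28,-0.5,-0.25,0,0,0,0,0.28,-0.75,-0.45,0,0,0,0,0.28,-0.82,-0.6,0,0,0,0,0.28,-0.82,-0.61,0,0,0,0])

```text
t: 1.98
ee_pos: [0.4444, 0.0119, 0.2254]
tcp_rot: [[0.657, 0.118, 0.745], [-0.093, 0.993, -0.075], [-0.748, -0.02, 0.663]]
force: [-0.0, 0.0, 0.0]
width: 0.0004
```

```bash
python3 plan.py 47,82.5,130 47,82.5,90 47,82.5,30 0,82.5,30
```

```text
t 1.975 pos [0.4444 0.0119 0.2254] F [-0.  0.  0.] w 0.0 rv/30 [0.043 0.047 0.009]
joints [-0.04 -0.21 -0.33  2.54  1.06  0.31  0.12]
now u,y,n mm [ 28.8  92.4 174.8]
47,82.5,130 [ 0.486 -0.003  0.203] shift/.2 [ 0.207 -0.074 -0.113]
47,82.5,90 [ 0.511 -0.006  0.172] shift/.2 [ 0.334 -0.088 -0.266]
47,82.5,30 [ 0.55  -0.01   0.126] shift/.2 [ 0.526 -0.11  -0.496]
0,82.5,30 [ 0.514 -0.006  0.096] shift/.2 [ 0.347 -0.09  -0.647]
```

move_arm(steps=[0.1,-0.04,-0.05,0.02,0.02,0,0,0.21,-0.07,-0.11,0.04,0.05,0.01,0,0.21,-0.07,-0.11,0.04,0.05,0.01,0])

```text
t: 2.35
ee_pos: [0.4866, -0.0026, 0.2025]
tcp_rot: [[0.636, 0.113, 0.763], [-0.074, 0.994, -0.086], [-0.768, -0.002, 0.64]]
force: [0.1, -0.1, 0.9]
width: 0.0007
```

```bash
python3 plan.py 47,82.5,130 47,82.5,90 47,82.5,30 0,82.5,30; python3 -c "
from look import *
c=shot('side','side1')['pixels'][100:300,240:480,::-1]; d=shot('top','top1')['pixels'][100:300,240:480,::-1]
cv2.imwrite('pics/v1.png',cv2.resize(np.hstack([c,d]),None,fx=1.66,fy=1.66))"
```

```text
t 2.35 pos [ 0.4866 -0.0026  0.2025] F [ 0.1 -0.1  0.9] w 0.001 rv/30 [ 0.004 -0.007  0.001]
joints [ 0.03 -0.07 -0.29  2.48  1.27  0.23  0.  ]
now u,y,n mm [ 47.5  82.9 129.2]
47,82.5,130 [ 0.486 -0.003  0.203] shift/.2 [-0.004 -0.001  0.002]
47,82.5,90 [ 0.511 -0.006  0.172] shift/.2 [ 0.123 -0.016 -0.152]
47,82.5,30 [ 0.55  -0.01   0.126] shift/.2 [ 0.315 -0.038 -0.381]
0,82.5,30 [ 0.514 -0.006  0.096] shift/.2 [ 0.136 -0.017 -0.532]
```

View pics/v1.png

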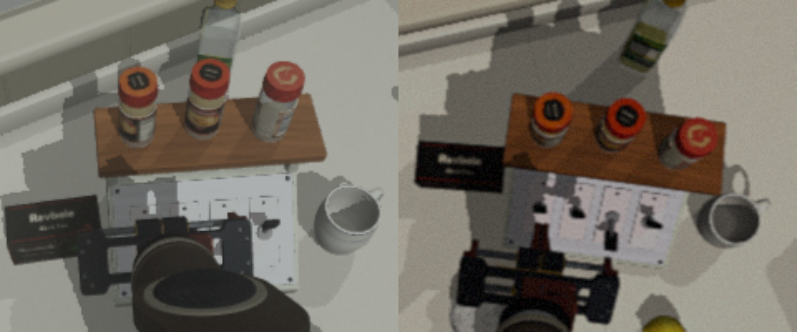

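The pictures show the closed fingers pointing at lever 1 (tip at about (541,228) in the right panel), with clear space to the shelf and jars. Next I move in square to the face.

move_arm(steps=[0.06,-0.01,-0.075,0,0,0,0,0.12,-0.015,-0.15,0,0,0,0,0.18,-0.02,-0.22,0,0,0,0,0.18,-0.02,-0.22,0,0,0,0])

```text
t: 2.95
ee_pos: [0.5212, -0.0055, 0.1589]
tcp_rot: [[0.637, 0.11, 0.763], [-0.073, 0.994, -0.082], [-0.768, -0.004, 0.641]]
force: [0.3, 0.6, 0.2]
width: 0.0007
```

```bash
python3 plan.py 47,82.5,32 0,82.5,32; python3 -c "
from look import *
d=shot('top','top2')['pixels'][150:280,270:430,::-1]
cv2.imwrite('pics/v2.png',cv2.resize(d,None,fx=4,fy=4))"
```

```text
t 2.95 pos [ 0.5212 -0.0055  0.1589] F [0.3 0.6 0.2] w 0.001 rv/30 [ 0.006 -0.006 -0.005]
joints [ 0.05  0.1  -0.29  2.47  1.92  0.27 -0.62]
now u,y,n mm [46.  83.9 73.5]
47,82.5,32 [ 0.548 -0.01   0.128] shift/.2 [ 0.136 -0.022 -0.156]
0,82.5,32 [ 0.513 -0.006  0.098] shift/.2 [-0.043 -0.002 -0.307]
```

View pics/v2.png

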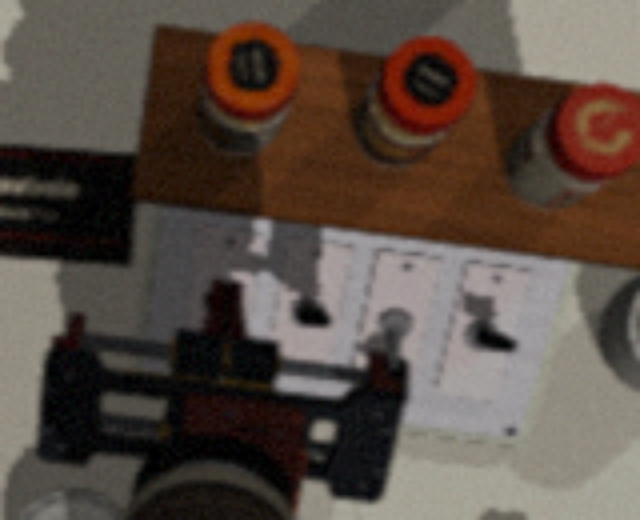

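The fingers cover lever 1 from above, tip at about (222,290), and the measured force is near zero. I continue in behind the paddle.

move_arm(steps=[0.06,-0.01,-0.07,0,0,0,0,0.11,-0.015,-0.125,0,0,0,0,0.135,-0.02,-0.155,0,0,0,0,0.135,-0.02,-0.155,0,0,0,0])

```text
t: 3.5
ee_pos: [0.5483, -0.0104, 0.1286]
tcp_rot: [[0.637, 0.112, 0.762], [-0.075, 0.994, -0.084], [-0.767, -0.004, 0.642]]
force: [0.3, 0.1, -0.0]
width: 0.0004
```

```bash
python3 plan.py 25,82.5,32 0,82.5,32 -3,82.5,32
```

```text
t 3.5 pos [ 0.5483 -0.0104  0.1286] F [ 0.3  0.1 -0. ] w 0.0 rv/30 [ 0.006 -0.004 -0.002]
joints [ 0.1   0.23 -0.34  2.44  2.17  0.33 -0.84]
now u,y,n mm [47.6 82.  32.6]
25,82.5,32 [ 0.532 -0.008  0.114] shift/.2 [-0.084  0.012 -0.075]
0,82.5,32 [ 0.513 -0.006  0.098] shift/.2 [-0.179  0.023 -0.155]
-3,82.5,32 [ 0.51  -0.006  0.096] shift/.2 [-0.19   0.024 -0.165]
```

No contact while going in. Now I push down the face.

move_arm(steps=[-0.03,0.004,-0.026,0,0,0,0,-0.06,0.008,-0.052,0,0,0,0,-0.09,0.012,-0.078,0,0,0,0,-0.12,0.016,-0.104,0,0,0,0,-0.15,0.02,-0.13,0,0,0,0,-0.18,0.023,-0.155,0,0,0,0,-0.18,0.023,-0.155,0,0,0,0])

```text
t: 4.38
ee_pos: [0.5138, -0.0059, 0.0982]
tcp_rot: [[0.64, 0.112, 0.76], [-0.075, 0.994, -0.084], [-0.765, -0.004, 0.644]]
force: [1.7, -0.3, 5.6]
width: 0.0006
```

```bash
python3 plan.py 0,82.5,100 5,82.5,130; python3 -c "
from look import *
c=shot('side','side3')['pixels'][150:290,270:430,::-1];d=shot('top','top3')['pixels'][150:290,270:430,::-1]
cv2.imwrite('pics/v3.png',cv2.resize(np.hstack([c,d]),None,fx=2.5,fy=2.5))"
```

```text
t 4.375 pos [ 0.5138 -0.0059  0.0982] F [ 1.7 -0.3  5.6] w 0.001 rv/30 [ 0.007  0.003 -0.001]
joints [ 0.18  0.28 -0.46  2.53  2.31  0.48 -1.01]
now u,y,n mm [ 1.4 82.6 31.7]
0,82.5,100 [ 0.469 -0.001  0.15 ] shift/.2 [-0.224  0.025  0.257]
5,82.5,130 [0.454 0.001 0.176] shift/.2 [-0.3    0.033  0.388]
```

View pics/v3.png

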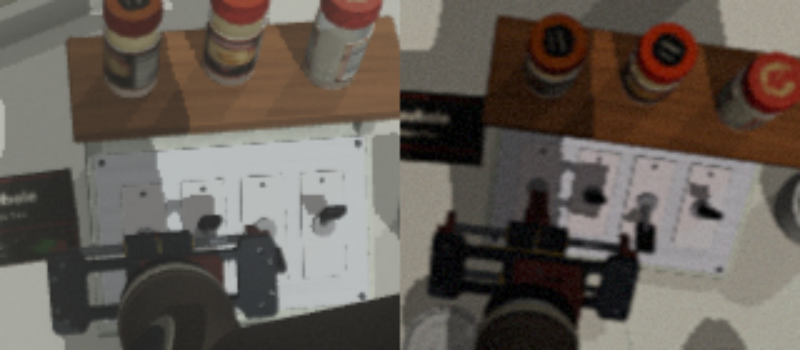

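A few newtons remain at the stop, and the paddle is hidden behind the hand (the tip is at about (540,205) in the right panel). The elbow is near its limit, so I leave the way I came: up the face, then out.

move_arm(steps=[0.06,-0.008,0.05,0,0,0,0,0.12,-0.016,0.1,0,0,0,0,0.1,-0.01,0.16,0,0,0,0,0.04,0,0.23,0,0,0,0,-0.02,0.005,0.3,0,0,0,0,-0.08,0.01,0.4,0,0,0,0,-0.14,0.015,0.5,0,0,0,0,-0.14,0.015,0.52,0,0,0,0])

```text
t: 5.48
ee_pos: [0.4836, -0.0027, 0.2016]
tcp_rot: [[0.637, 0.112, 0.762], [-0.074, 0.994, -0.084], [-0.767, -0.003, 0.642]]
force: [0.0, -0.5, -0.2]
width: 0.0008
```

```bash
python3 plan.py 47,-82.5,130; python3 -c "
from look import *
c=shot('side','side4')['pixels'][150:290,270:430,::-1];d=shot('top','top4')['pixels'][150:290,270:430,::-1]
cv2.imwrite('pics/v4.png',cv2.resize(np.hstack([c,d]),None,fx=2.5,fy=2.5))"
```

```text
t 5.475 pos [ 0.4836 -0.0027  0.2016] F [ 0.  -0.5 -0.2] w 0.001 rv/30 [ 0.006 -0.004 -0.002]
joints [ 0.05 -0.07 -0.31  2.49  1.3   0.23 -0.02]
now u,y,n mm [ 44.7  82.4 130.5]
47,-82.5,130 [ 0.467 -0.167  0.203] shift/.2 [-0.083 -0.82   0.006]
```

View pics/v4.png

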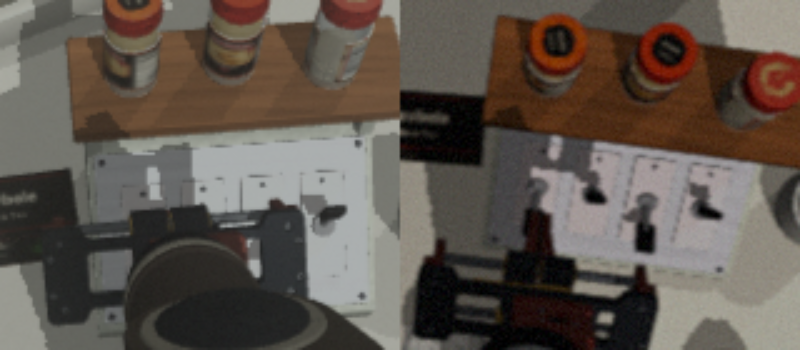

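In the right panel lever 1's collar (538,188) now shows clear, with the stem running down from it, so it looks off. Now I go across to switch 4.

move_arm(steps=[-0.02,-0.2,0,0,0,0,0,-0.04,-0.4,0,0,0,0,0,-0.06,-0.6,0,0,0,0,0,-0.08,-0.8,0,0,0,0,0,-0.08,-0.82,0,0,0,0,0,-0.08,-0.82,0,0,0,0,0])

```text
t: 6.32
ee_pos: [0.468, -0.1679, 0.2004]
tcp_rot: [[0.636, 0.112, 0.763], [-0.075, 0.994, -0.084], [-0.768, -0.004, 0.64]]
force: [0.0, 0.6, 0.2]
width: 0.0005
```

```bash
python3 plan.py 47,-82.5,130 47,-82.5,75 47,-82.5,32; python3 -c "
from look import *
c=shot('side','side5')['pixels'][150:290,270:430,::-1];d=shot('top','top5')['pixels'][150:290,270:430,::-1]
cv2.imwrite('pics/v5.png',cv2.resize(np.hstack([c,d]),None,fx=2.5,fy=2.5))"
```

```text
t 6.325 pos [ 0.468  -0.1679  0.2004] F [0.  0.6 0.2] w 0.0 rv/30 [ 0.007 -0.007 -0.001]
joints [-0.81 -0.28  1.06  2.51  1.    0.13  0.82]
now u,y,n mm [ 46.3 -83.5 127.5]
47,-82.5,130 [ 0.467 -0.167  0.203] shift/.2 [-0.005  0.006  0.012]
47,-82.5,75 [ 0.502 -0.171  0.161] shift/.2 [ 0.171 -0.014 -0.199]
47,-82.5,32 [ 0.53  -0.174  0.128] shift/.2 [ 0.308 -0.03  -0.363]
```

View pics/v5.png

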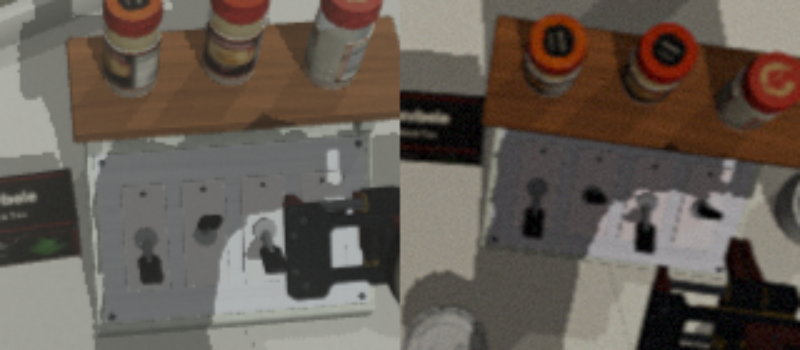

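Both views show lever 1 down (150,268), 2 up (210,222), 3 down (270,258), and 4 still up, at about (710,210) on the right. I move in behind lever 4.

move_arm(steps=[0.06,-0.003,-0.07,0,0,0,0,0.12,-0.008,-0.14,0,0,0,0,0.17,-0.014,-0.2,0,0,0,0,0.17,-0.014,-0.2,0,0,0,0])

```text
t: 6.92
ee_pos: [0.4947, -0.1623, 0.175]
tcp_rot: [[0.637, 0.108, 0.763], [-0.075, 0.994, -0.078], [-0.767, -0.007, 0.641]]
force: [0.4, -0.6, 0.3]
width: 0.0004
```

```bash
python3 plan.py 47,-82.5,32; python3 -c "
from look import *
c=shot('side','side6')['pixels'][150:290,270:430,::-1];d=shot('top','top6')['pixels'][150:290,310:470,::-1]
cv2.imwrite('pics/v6.png',cv2.resize(np.hstack([c,d]),None,fx=2.5,fy=2.5))"
```

```text
t 6.925 pos [ 0.4947 -0.1623  0.175 ] F [ 0.4 -0.6  0.3] w 0.0 rv/30 [ 0.013 -0.005 -0.01 ]
joints [-1.21 -0.29  1.44  2.51  1.76  0.16  0.09]
now u,y,n mm [ 49.8 -74.9  91.4]
47,-82.5,32 [ 0.53  -0.174  0.128] shift/.2 [ 0.175 -0.058 -0.237]
```

View pics/v6.png

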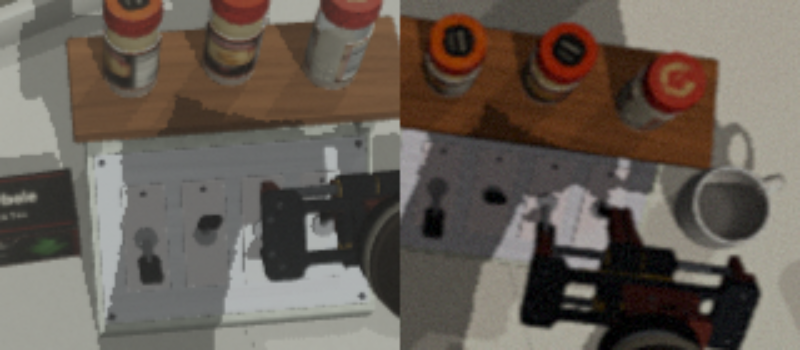

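Lever 4 isn't touched, but the arm has swung its elbow into joint limits (j1, j2 and j5) and stopped early at n = 91 mm. I back off, straighten the posture with less tilt, and come back with a slight yaw towards the switch and a smaller tilt.

move_arm(steps=[-0.06,0.01,0.07,0,0,0,0,-0.12,0.02,0.14,0,0,0,0,-0.12,0.02,0.3,0,0.15,-0.05,0,-0.12,0.1,0.45,0,0.35,-0.1,0,-0.12,0.2,0.6,0,0.55,-0.1,0,-0.12,0.3,0.7,0,0.75,-0.1,0,-0.12,0.3,0.7,0,0.75,-0.1,0])

```text
t: 7.9
ee_pos: [0.4721, -0.1033, 0.3171]
tcp_rot: [[0.291, 0.152, 0.945], [-0.101, 0.987, -0.128], [-0.951, -0.058, 0.302]]
force: [0.8, -1.1, -0.3]
width: 0.0004
```

move_arm(steps=[-0.05,0.1,0.05,0,0.1,0,0,-0.1,0.25,0.1,0,0.2,0,0,-0.15,0.4,0.15,0,0.3,0,0,-0.15,0.55,0.15,0,0.4,0,0,-0.15,0.55,0.15,0,0.4,0,0])

```text
t: 8.52
ee_pos: [0.4397, 0.006, 0.3429]
tcp_rot: [[0.083, 0.136, 0.987], [-0.102, 0.987, -0.127], [-0.991, -0.09, 0.096]]
force: [-0.5, -1.5, -0.6]
width: 0.0005
```

```bash
TY=33,-12 python3 plan.py 42,-82.5,120 42,-82.5,70
```

```text
t 8.525 pos [0.4397 0.006  0.3429] F [-0.5 -1.5 -0.6] w 0.0 rv/30 [ 0.009 -0.93  -0.095]
joints [-0.77 -0.1   0.51  1.91  0.18  1.26  1.13]
now u,y,n mm [101.4  86.  267.4]
42,-82.5,120 [ 0.47  -0.167  0.192] shift/.2 [ 0.15  -0.865 -0.755]
42,-82.5,70 [ 0.502 -0.171  0.154] shift/.2 [ 0.309 -0.883 -0.947]
```

```bash
cat > kin.py <<'E'
import numpy as np
from scipy.spatial.transform import Rotation as R
from scipy.optimize import least_squares
D=[([-1.19219896,0.41179752,-0.01270989,1.59687349,0.00562879,1.13429844,-0.08222908],[.26991,.56326,.22194],[[0,.432,.902],[-.001,.902,-.432],[-1,-.001,0]]),
([-1.22,.04,.05,1.91,.38,1.15,-.04],[.3407,.3603,.3131],[[0.34,0.283,0.897],[-0.077,0.959,-0.273],[-0.937,0.024,0.348]]),
([-.72,-.29,-.28,2.34,.71,.89,.05],[.381,.1676,.3109],[[0.636,0.109,0.764],[-0.07,0.994,-0.084],[-0.769,-0.0,0.64]]),
([-.04,-.21,-.33,2.54,1.06,.31,.12],[.4444,.0119,.2254],[[0.657,0.118,0.745],[-0.093,0.993,-0.075],[-0.748,-0.02,0.663]]),
([.03,-.07,-.29,2.48,1.27,.23,0],[.4866,-.0026,.2025],[[0.636,0.113,0.763],[-0.074,0.994,-0.086],[-0.768,-0.002,0.64]]),
([.05,.1,-.29,2.47,1.92,.27,-.62],[.5212,-.0055,.1589],[[0.637,0.11,0.763],[-0.073,0.994,-0.082],[-0.768,-0.004,0.641]]),
([.1,.23,-.34,2.44,2.17,.33,-.84],[.5483,-.0104,.1286],[[0.637,0.112,0.762],[-0.075,0.994,-0.084],[-0.767,-0.004,0.642]]),
([.18,.28,-.46,2.53,2.31,.48,-1.01],[.5138,-.0059,.0982],[[0.64,0.112,0.76],[-0.075,0.994,-0.084],[-0.765,-0.004,0.644]]),
([-.81,-.28,1.06,2.51,1.0,.13,.82],[.468,-.1679,.2004],[[0.636,0.112,0.763],[-0.075,0.994,-0.084],[-0.768,-0.004,0.64]]),
([-1.21,-.29,1.44,2.51,1.76,.16,.09],[.4947,-.1623,.175],[[0.637,0.108,0.763],[-0.075,0.994,-0.078],[-0.767,-0.007,0.641]]),
([-.68,-.19,.64,2.06,.27,.96,1.27],[.4721,-.1033,.3171],[[0.291,0.152,0.945],[-0.101,0.987,-0.128],[-0.951,-0.058,0.302]]),
([-.77,-.1,.51,1.91,.18,1.26,1.13],[.4397,.006,.3429],[[0.083,0.136,0.987],[-0.102,0.987,-0.127],[-0.991,-0.09,0.096]])]
LO=np.array([-2.95,-.29,-1.47,.14,-1.03,.13,-2.86]);HI=np.array([2.95,1.99,1.44,2.54,4.17,1.85,2.86])
AX='zyzyzyz'
def fk(P,q):
    # P: signs(7) fixed outside; offsets xyz per link 8*3, zero rot base 3, tool rot 3
    t=P['o'][0].copy(); Rm=P['B']
    for i in range(7):
        Rm=Rm@R.from_euler(AX[i],P['s'][i]*q[i]).as_matrix(); t=t+Rm@P['o'][i+1]
    return t,Rm@P['T']
def mk(v,s):
    o=np.zeros((8,3)); o[0]=[v[17],v[18],v[0]];o[2]=[v[1],0,v[2]];o[3]=[v[3],v[13],0];o[4]=[v[4],v[14],v[5]];o[6]=[v[6],v[15],v[16]];o[7]=[0,0,v[7]];
    return dict(o=o,s=s,B=R.from_euler('z',v[9]).as_matrix(),T=R.from_rotvec(v[10:13]).as_matrix()@R.from_euler('z',v[8]).as_matrix()@np.array([[0,0,1],[0,1,0],[-1,0,0.]]).T.T)
E
cat > kfit.py <<'E'
from kin import *
import itertools
best=[]
# tool x along last z: T columns: x=z, y=?, z=?
for s in itertools.product([1,-1],repeat=4):
    S=[s[0],1,s[1],1,s[2],1,s[3]]
    def res(v):
        P=mk(v,S); P['T']=R.from_rotvec(v[10:13]).as_matrix()@np.array([[0,np.cos(v[8]),-np.sin(v[8])],[0,np.sin(v[8]),np.cos(v[8])],[1,0,0.]])
        r=[]
        for q,t,Rr in D:
            a,b=fk(P,q); r+=list((a-t)*3)+list(((b-np.array(Rr)).ravel())*.5)
        return np.concatenate([r,v[[1,3,4,6,13,14,15,16]]*.02,v[[17,18]]*.1,v[10:13]*.02])
    for b0 in(0,np.pi):
      for t0 in (0,1.57,3.14,-1.57):
        v=np.zeros(19); v[:8]=[.3,0,.4,0,0,.4,0,.3]; v[9]=b0; v[8]=t0
        f=least_squares(res,v,max_nfev=60); best.append((f.cost,S,f.x))
best.sort(key=lambda x:x[0])
for b in best[:4]: print(b[0],b[1],b[2].round(3))
np.savez('kin.npz',v=best[0][2],S=best[0][1])
v,S=best[0][2],best[0][1]
P=mk(v,S); P['T']=R.from_rotvec(v[10:13]).as_matrix()@np.array([[0,np.cos(v[8]),-np.sin(v[8])],[0,np.sin(v[8]),np.cos(v[8])],[1,0,0.]])
for q,t,Rr in D:
    a,b=fk(P,q); print(((a-t)*1000).round(1), np.abs(b-Rr).max().round(3))
E
python3 kfit.py
```

```text
0.005107346586233364 [-1, 1, -1, 1, -1, 1, -1] [ 3.370e-01 -6.000e-03  5.360e-01 -5.000e-03  2.900e-02  4.850e-01
 -3.000e-03  3.780e-01  3.110e+00  6.248e+00 -0.000e+00 -1.800e-02
 -0.000e+00 -5.000e-03 -5.000e-03 -1.000e-03 -0.000e+00  6.000e-03
 -1.700e-02]
0.005107346586233801 [-1, 1, -1, 1, -1, 1, -1] [ 3.37e-01 -6.00e-03  5.36e-01 -5.00e-03  2.90e-02  4.85e-01 -3.00e-03
  3.78e-01  3.11e+00 -3.60e-02 -0.00e+00 -1.80e-02  0.00e+00 -5.00e-03
 -5.00e-03 -1.00e-03  0.00e+00  6.00e-03 -1.70e-02]
0.00510734658623418 [-1, 1, -1, 1, -1, 1, -1] [ 3.370e-01 -6.000e-03  5.360e-01 -5.000e-03  2.900e-02  4.850e-01
 -3.000e-03  3.780e-01 -3.173e+00 -3.600e-02 -0.000e+00 -1.800e-02
  0.000e+00 -5.000e-03 -5.000e-03 -1.000e-03  0.000e+00  6.000e-03
 -1.700e-02]
0.005107346586240531 [-1, 1, -1, 1, -1, 1, -1] [ 3.370e-01 -6.000e-03  5.360e-01 -5.000e-03  2.900e-02  4.850e-01
 -3.000e-03  3.780e-01 -3.173e+00 -3.600e-02 -0.000e+00 -1.800e-02
  0.000e+00 -5.000e-03 -5.000e-03 -1.000e-03  0.000e+00  6.000e-03
 -1.700e-02]
[-3.8 -0.6  0.7] 0.018
[-6.2 -1.3 -0.2] 0.01
[ 2.  -3.7 -6.4] 0.015
[ 9.7  2.5 -5.4] 0.004
[11.4  4.9 -1. ] 0.003
[ 2.9 -1.1  0.2] 0.012
[-0.8  9.4 -1.4] 0.008
[-0.7 -1.3  7.5] 0.014
[-4.9  2.1  3.9] 0.006
[-17.7  -6.9   0.3] 0.012
[ 2.  -1.9 -1.7] 0.011
[ 6.  -2.   3.5] 0.016
```

```bash
cat > sim.py <<'E'
from kin import *
z=np.load('kin.npz'); v,S=z['v'],z['S']
P=mk(v,S); P['T']=R.from_rotvec(v[10:13]).as_matrix()@np.array([[0,np.cos(v[8]),-np.sin(v[8])],[0,np.sin(v[8]),np.cos(v[8])],[1,0,0.]])
bk=np.load('bank.npy')
U=np.array([.766,0,.643]);N=np.array([-.643,0,.766])
def Rt(ti,ya): return (R.from_euler("z",ya,degrees=True)*R.from_euler("y",-ti,degrees=True)).as_matrix()@np.array([[0,0,1],[0,1,0],[-1,0,0.]])
def Wp(u,y,n):
    c,s=np.cos(bk[2]),np.sin(bk[2]); p=np.array([-.003,0,.073])+u/1e3*U+[0,y/1e3,0]+n/1e3*N
    return np.array([c*p[0]-s*p[1]+bk[0],s*p[0]+c*p[1]+bk[1],p[2]])
def err(q,t,Rr):
    a,b=fk(P,q); return np.r_[t-a,.3*R.from_matrix(Rr@b.T).as_rotvec()]
def jac(q,t,Rr):
    e=err(q,t,Rr); return e,np.column_stack([(err(q+1e-5*np.eye(7)[i],t,Rr)-e)/-1e-5 for i in range(7)])
def track(q,wps,n=25):
    q=np.array(q,float); out=[]
    a,b=fk(P,q)
    for t,Rr in wps:
        rv=R.from_matrix(Rr@b.T).as_rotvec(); a0,b0=a,b
        for k in range(1,n+1):
            tt=a0+(t-a0)*k/n; RR=R.from_rotvec(rv*k/n).as_matrix()@b0
            for _ in range(4):
                e,J=jac(q,tt,RR); q=np.clip(q+J.T@np.linalg.solve(J@J.T+1e-4*np.eye(6),e),LO,HI)
        a,b=t,Rr; out.append((q.copy(),np.linalg.norm(err(q,t,Rr)[:3])*1e3))
    return out
E
python3 - <<'E'
from sim import *
print('validate 1->4')
for q,e in track(D[4][0],[(Wp(47,y,130),Rt(40,-6.5)) for y in(40,0,-40,-82.5)]): print(q.round(2),e.round(1))
rng=np.random.default_rng(0)
print('IK margins switch4')
for ti,ya in((40,-6.5),(33,-12),(33,-6.5),(30,-6.5),(25,-6.5),(25,-12)):
  for (u,n) in((42,120),(42,70),(40,30),(0,30)):
    best=(-9,)
    for k in range(25):
        q0=rng.uniform(LO,HI); q0[0]=rng.uniform(-1,1); q0[2]=rng.uniform(-1,1)
        t,Rr=Wp(u,-82.5,n),Rt(ti,ya)
        f=least_squares(lambda q:np.r_[err(q,t,Rr)*100,.02*(q[2]),.02*q[0]],np.clip(q0,LO+.01,HI-.01),bounds=(LO,HI),max_nfev=60)
        if np.linalg.norm(err(f.x,t,Rr))<3e-3:
            m=np.minimum(f.x-LO,HI-f.x).min()
            if m>best[0]: best=(m,f.x)
    print(ti,ya,u,n,best[0].__round__(2),best[1].round(2) if len(best)>1 else '')
E
```

```text
validate 1->4
[ 0.04 -0.12 -0.13  2.52  1.12  0.13  0.29] 3.9
[-0.24 -0.13  0.29  2.53  0.98  0.13  0.56] 17.6
[-0.66 -0.19  0.81  2.52  1.01  0.13  0.67] 12.0
[-0.88 -0.29  1.12  2.5   1.05  0.14  0.77] 0.7
IK margins switch4
40 -6.5 42 120 0.0 [-0.99 -0.29  1.24  2.51  1.33  0.13  0.5 ]
40 -6.5 42 70 0.06 [ 1.6   0.35 -1.35  2.48  2.18  0.2  -0.29]
40 -6.5 40 30 0.1 [ 0.43  0.24 -0.09  2.44  3.7   0.26 -1.93]
40 -6.5 0 30 0.03 [ 0.44  0.29 -0.07  2.51  3.59  0.37 -1.78]
33 -12 42 120 0.11 [ 1.08 -0.08 -0.75  2.42 -0.52  0.24  2.15]
33 -12 42 70 0.08 [ 1.54  0.31 -1.39  2.4   1.31  0.29  0.4 ]
33 -12 40 30 0.16 [ 1.32  0.45 -1.21  2.38  1.64  0.38  0.11]
33 -12 0 30 0.09 [ 1.41  0.62 -1.32  2.45  1.84  0.55 -0.01]
33 -6.5 42 120 0.13 [ 0.62 -0.05 -0.26  2.41 -0.6   0.27  2.36]
33 -6.5 42 70 0.06 [ 1.56  0.29 -1.33  2.4   1.06  0.19  0.77]
33 -6.5 40 30 0.1 [ 1.3   0.39 -1.1   2.37  1.57  0.23  0.29]
33 -6.5 0 30 0.1 [ 1.29  0.42 -1.06  2.44  1.99  0.24 -0.1 ]
30 -6.5 42 120 0.17 [ 0.3  -0.04  0.04  2.37 -0.36  0.32  2.11]
30 -6.5 42 70 0.12 [ 1.55  0.3  -1.35  2.36  0.87  0.28  0.96]
30 -6.5 40 30 0.21 [ 1.36  0.45 -1.21  2.33  1.33  0.34  0.54]
30 -6.5 0 30 0.14 [ 1.32  0.44 -1.12  2.4   1.6   0.28  0.28]
25 -6.5 42 120 0.24 [ 0.23 -0.02  0.08  2.3  -0.19  0.43  1.93]
25 -6.5 42 70 0.23 [ 1.4   0.25 -1.19  2.29  0.5   0.36  1.29]
25 -6.5 40 30 0.2 [ 1.19  0.36 -1.01  2.26  0.81  0.33  1.  ]
25 -6.5 0 30 0.2 [ 1.31  0.45 -1.15  2.34  1.19  0.36  0.66]
25 -12 42 120 0.23 [ 0.27 -0.02  0.    2.31 -0.06  0.42  1.68]
25 -12 42 70 0.2 [ 1.1   0.16 -0.89  2.29  0.36  0.33  1.29]
25 -12 40 30 0.27 [ 1.24  0.41 -1.13  2.27  1.04  0.42  0.67]
25 -12 0 30 0.19 [ 1.17  0.38 -1.01  2.34  1.17  0.32  0.55]
```

Run:
```python
from sim import *
from cell import telemetry
q0=telemetry.state()['joints']
for ti,ya in((25,-6.5),(28,-8),(28,-12),(30,-8),(33,-10)):
  print(ti,ya)
  for q,e in track(q0,[(Wp(100,-20,220),Rt(ti/2,ya)),(Wp(42,-82.5,120),Rt(ti,ya)),(Wp(42,-82.5,70),Rt(ti,ya)),(Wp(42,-82.5,28),Rt(ti,ya)),(Wp(0,-82.5,28),Rt(ti,ya)),(Wp(40,-82.5,60),Rt(ti,ya)),(Wp(40,-82.5,130),Rt(ti,ya))],12): print(q.round(2),e.round(1))
```

```text
25 -6.5
[-0.68 -0.16  0.7   2.04  0.16  1.01  1.42] 0.0
[-0.7  -0.05  0.98  2.31 -0.08  0.43  1.82] 0.0
[-0.54  0.18  0.9   2.28 -0.63  0.38  2.32] 0.0
[-0.37  0.29  0.72  2.25 -0.87  0.34  2.53] 0.0
[-0.21  0.28  0.56  2.33 -1.03  0.26  2.73] 1.1
[-0.47  0.2   0.82  2.28 -0.68  0.36  2.37] 0.0
[-0.67 -0.09  0.94  2.32  0.02  0.45  1.73] 0.0
28 -8
[-0.68 -0.19  0.69  2.06  0.19  0.99  1.36] 0.0
[-0.73 -0.08  1.    2.35  0.02  0.35  1.69] 0.0
[-0.59  0.17  0.93  2.33 -0.76  0.31  2.42] 0.0
[-0.34  0.27  0.68  2.29 -1.03  0.27  2.68] 1.5
[ 0.23  0.24  0.07  2.37 -1.03  0.13  2.75] 11.8
[-0.15  0.15  0.46  2.32 -0.59  0.24  2.27] 0.0
[-0.24 -0.08  0.53  2.35 -0.09  0.37  1.81] 0.0
28 -12
[-0.67 -0.18  0.67  2.06  0.2   1.    1.27] 0.0
[-0.67 -0.08  0.9   2.35  0.13  0.35  1.49] 0.0
[-0.53  0.15  0.83  2.33 -0.54  0.26  2.12] 0.0
[-0.28  0.25  0.57  2.3  -0.84  0.2   2.4 ] 0.0
[ 0.05  0.24  0.23  2.38 -1.03  0.13  2.65] 17.2
[-0.42  0.17  0.71  2.33 -0.6   0.24  2.17] 0.0
[-0.61 -0.12  0.83  2.36  0.2   0.38  1.43] 0.0
30 -8
[-0.68 -0.2   0.68  2.07  0.21  0.98  1.34] 0.0
[-0.76 -0.11  1.02  2.38  0.07  0.3   1.65] 0.0
[-0.64  0.17  1.    2.35 -0.95  0.28  2.61] 0.0
[-0.05  0.23  0.36  2.32 -1.03  0.17  2.72] 1.6
[ 0.64  0.24 -0.36  2.4  -1.03  0.13  2.81] 49.5
[ 0.11  0.13  0.2   2.35 -0.61  0.18  2.31] 0.0
[ 0.04 -0.08  0.27  2.38 -0.21  0.33  1.93] 0.0
33 -10
[-0.68 -0.22  0.66  2.09  0.24  0.95  1.27] 0.0
[-0.72 -0.12  0.96  2.42  0.22  0.22  1.46] 0.0
[ 0.08  0.09  0.21  2.39 -0.74  0.13  2.39] 5.4
[ 0.5   0.21 -0.24  2.36 -1.03  0.13  2.74] 47.0
[ 1.09  0.28 -0.85  2.45 -1.03  0.13  2.84] 106.3
[ 0.37  0.12 -0.09  2.39 -0.72  0.13  2.38] 20.6
[ 0.29 -0.09  0.02  2.42 -0.32  0.25  2.  ] 0.0
```

Run:
```python
from sim import *
from cell import telemetry
q0=telemetry.state()['joints']
for ti,ya in((25,0),(25,5),(28,0),(28,5),(32,5)):
  print(ti,ya)
  for q,e in track(q0,[(Wp(100,-20,220),Rt(ti/2,ya)),(Wp(42,-82.5,110),Rt(ti,ya)),(Wp(42,-82.5,70),Rt(ti,ya)),(Wp(42,-82.5,28),Rt(ti,ya)),(Wp(0,-82.5,28),Rt(ti,ya))],12): print(q.round(2),e.round(1))
```

```text
25 0
[-0.69 -0.17  0.73  2.04  0.13  1.01  1.56] 0.0
[-0.73  0.03  1.1   2.29 -0.4   0.45  2.26] 0.0
[-0.54  0.2   0.95  2.27 -0.79  0.45  2.61] 0.0
[-0.39  0.32  0.81  2.24 -1.02  0.43  2.8 ] 0.0
[-0.05  0.27  0.43  2.32 -1.03  0.3   2.86] 0.7
25 5
[-0.7  -0.17  0.76  2.04  0.11  1.01  1.67] 0.0
[-0.74  0.06  1.16  2.28 -0.55  0.5   2.5 ] 0.0
[-0.54  0.23  1.    2.26 -0.89  0.52  2.8 ] 0.0
[-0.26  0.3   0.7   2.23 -0.99  0.46  2.86] 0.0
[ 0.2   0.26  0.19  2.31 -0.93  0.3   2.86] 0.0
28 0
[-0.7  -0.19  0.73  2.06  0.16  0.99  1.54] 0.0
[-0.97 -0.01  1.33  2.34 -0.42  0.38  2.3 ] 0.1
[-0.63  0.23  1.08  2.31 -1.02  0.44  2.84] 0.0
[-0.11  0.25  0.5   2.28 -1.03  0.32  2.86] 2.2
[ 0.54  0.25 -0.19  2.36 -0.99  0.15  2.86] 0.0
28 5
[-0.71 -0.2   0.76  2.06  0.13  0.99  1.66] 0.0
[-1.11  0.02  1.44  2.33 -0.59  0.44  2.57] 43.8
[-0.44  0.19  0.9   2.3  -0.98  0.46  2.86] 0.1
[ 0.15  0.24  0.25  2.27 -0.96  0.33  2.86] 0.1
[ 0.75  0.27 -0.38  2.34 -0.84  0.17  2.86] 0.0
32 5
[-0.72 -0.23  0.75  2.08  0.16  0.95  1.63] 0.0
[-1.14 -0.22  1.44  2.37 -0.09  0.29  2.12] 13.9
[-1.37 -0.26  1.44  2.41  0.06  0.19  1.99] 129.7
[ 1.    0.28 -0.65  2.32 -0.72  0.13  2.76] 0.0
[ 1.2   0.35 -0.84  2.39 -0.77  0.13  2.86] 40.0
```

```bash
TY=25,-6.5 python3 plan.py 100,-20,220 42,-82.5,120
```

```text
t 8.525 pos [0.4397 0.006  0.3429] F [-0.5 -1.5 -0.6] w 0.0 rv/30 [ 0.089 -0.665  0.073]
joints [-0.77 -0.1   0.51  1.91  0.18  1.26  1.13]
now u,y,n mm [101.4  86.  267.4]
100,-20,220 [ 0.457 -0.103  0.306] shift/.2 [ 0.086 -0.543 -0.186]
42,-82.5,120 [ 0.47  -0.167  0.192] shift/.2 [ 0.15  -0.865 -0.755]
```

move_arm(steps=[0.03,-0.2,-0.05,0.02,-0.12,0.02,0,0.06,-0.4,-0.12,0.03,-0.23,0.03,0,0.09,-0.55,-0.2,0.05,-0.35,0.05,0,0.11,-0.67,-0.35,0.06,-0.45,0.06,0,0.13,-0.77,-0.52,0.07,-0.55,0.07,0,0.14,-0.83,-0.67,0.09,-0.66,0.07,0,0.15,-0.86,-0.75,0.09,-0.66,0.07,0,0.15,-0.86,-0.75,0.09,-0.66,0.07,0])

```text
t: 9.52
ee_pos: [0.4677, -0.1684, 0.193]
tcp_rot: [[0.417, 0.12, 0.901], [-0.049, 0.993, -0.11], [-0.908, 0.002, 0.42]]
force: [0.9, -0.3, 0.5]
width: 0.0003
```

```bash
TY=25,-6.5 python3 plan.py 42,-82.5,75 42,-82.5,28; python3 -c "
from look import *
c=shot('side','side7')['pixels'][150:290,290:450,::-1];d=shot('top','top7')['pixels'][150:290,310:470,::-1]
cv2.imwrite('pics/v7.png',cv2.resize(np.hstack([c,d]),None,fx=2.5,fy=2.5))"
```

```text
t 9.525 pos [ 0.4677 -0.1684  0.193 ] F [ 0.9 -0.3  0.5] w 0.0 rv/30 [-0.004 -0.006  0.013]
joints [-0.79 -0.08  1.1   2.32 -0.03  0.43  1.79]
now u,y,n mm [ 41.4 -84.1 122. ]
42,-82.5,75 [ 0.498 -0.17   0.157] shift/.2 [ 0.153 -0.01  -0.178]
42,-82.5,28 [ 0.528 -0.174  0.121] shift/.2 [ 0.303 -0.027 -0.358]
```

View pics/v7.png

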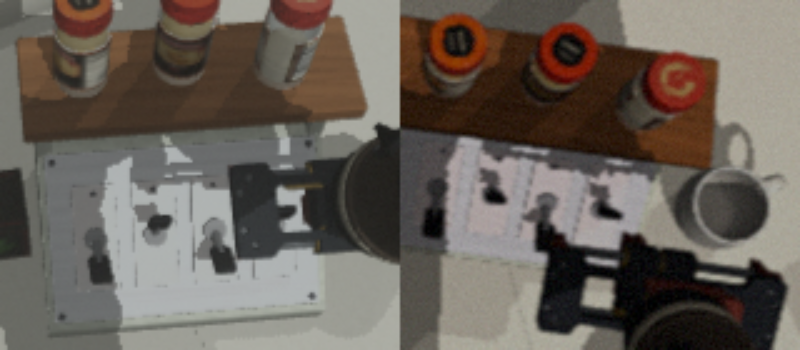

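The hand now sits in front of lever 4 (paddle at about (607,210) on the right) with joint margins as simulated. Moving in.

move_arm(steps=[0.05,-0.003,-0.06,0,0,0,0,0.1,-0.006,-0.12,0,0,0,0,0.15,-0.01,-0.18,0,0,0,0,0.15,-0.01,-0.18,0,0,0,0,0.15,-0.01,-0.18,0,0,0,0])

```text
t: 10.25
ee_pos: [0.4994, -0.1698, 0.1591]
tcp_rot: [[0.419, 0.118, 0.9], [-0.047, 0.993, -0.108], [-0.907, 0.002, 0.422]]
force: [-0.9, 0.4, -0.1]
width: 0.0007
```

```bash
TY=25,-6.5 python3 plan.py 42,-82.5,28; python3 -c "
from look import *
c=shot('side','side8')['pixels'][150:290,290:450,::-1];d=shot('top','top8')['pixels'][150:290,310:470,::-1]
cv2.imwrite('pics/v8.png',cv2.resize(np.hstack([c,d]),None,fx=2.5,fy=2.5))"
```

```text
t 10.25 pos [ 0.4994 -0.1698  0.1591] F [-0.9  0.4 -0.1] w 0.001 rv/30 [-0.005 -0.001  0.008]
joints [-0.67  0.19  1.09  2.3  -0.74  0.42  2.46]
now u,y,n mm [ 43.8 -81.8  75.7]
42,-82.5,28 [ 0.528 -0.174  0.121] shift/.2 [ 0.145 -0.02  -0.188]
```

View pics/v8.png

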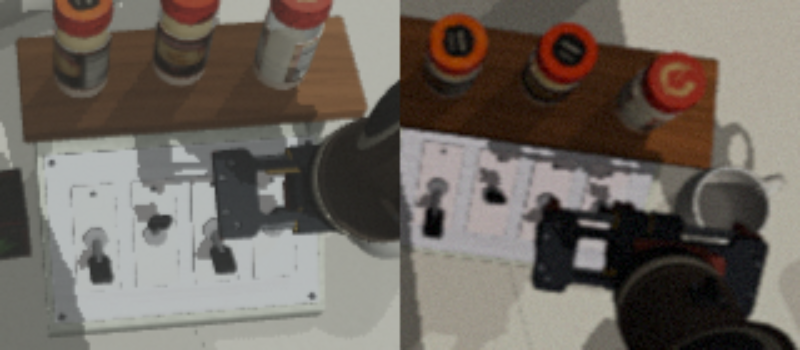

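Run:
```python
from sim import *
from cell import telemetry
q0=telemetry.state()['joints']
def pts(q):
    t=P['o'][0].copy(); Rm=P['B'];o=[]
    for i in range(7):
        Rm=Rm@R.from_euler(AX[i],P['s'][i]*q[i]).as_matrix(); t=t+Rm@P['o'][i+1]
        if i in(1,3): o.append(t.round(2))
    return o
for q,e in track(q0,[(Wp(42,-82.5,28),Rt(25,-6.5)),(Wp(20,-82.5,28),Rt(25,-6.5)),(Wp(3,-82.5,28),Rt(25,-6.5)),(Wp(42,-82.5,60),Rt(25,-6.5)),(Wp(42,-82.5,130),Rt(25,-6.5))],12): print(q.round(2),e.round(1),pts(q))
```

```text
[-0.5   0.33  0.87  2.25 -1.    0.39  2.64] 0.0 [array([0.16, 0.06, 0.85]), array([ 0.37, -0.15,  0.46])]
[-0.39  0.31  0.76  2.3  -1.03  0.33  2.7 ] 0.8 [array([0.15, 0.04, 0.85]), array([ 0.35, -0.14,  0.45])]
[-0.24  0.28  0.59  2.33 -1.03  0.27  2.72] 0.7 [array([0.15, 0.01, 0.85]), array([ 0.34, -0.14,  0.44])]
[-0.49  0.2   0.84  2.28 -0.69  0.37  2.37] 0.0 [array([0.1 , 0.03, 0.86]), array([ 0.35, -0.14,  0.49])]
[-0.7  -0.1   0.96  2.31  0.03  0.45  1.71] 0.0 [array([-0.04, -0.05,  0.87]), array([ 0.3 , -0.14,  0.54])]
```

move_arm(steps=[0.05,-0.005,-0.06,0,0,0,0,0.1,-0.012,-0.125,0,0,0,0,0.145,-0.02,-0.185,0,0,0,0,0.145,-0.02,-0.185,0,0,0,0,0.145,-0.02,-0.185,0,0,0,0])

```text
t: 10.98
ee_pos: [0.5288, -0.173, 0.1224]
tcp_rot: [[0.42, 0.116, 0.9], [-0.047, 0.993, -0.106], [-0.906, 0.002, 0.423]]
force: [-0.1, -0.3, 0.2]
width: 0.0005
```

```bash
TY=25,-6.5 python3 plan.py 42,-82.5,28 3,-82.5,28 ; python3 -c "
from look import *
c=shot('side','side9')['pixels'][150:290,290:450,::-1];d=shot('top','top9')['pixels'][150:290,310:470,::-1]
cv2.imwrite('pics/v9.png',cv2.resize(np.hstack([c,d]),None,fx=2.5,fy=2.5))"
```

```text
t 10.975 pos [ 0.5288 -0.173   0.1224] F [-0.1 -0.3  0.2] w 0.001 rv/30 [-0.004  0.     0.006]
joints [-0.42  0.31  0.83  2.27 -0.99  0.38  2.68]
now u,y,n mm [ 42.8 -81.7  28.6]
42,-82.5,28 [ 0.528 -0.174  0.121] shift/.2 [-0.002 -0.004 -0.005]
3,-82.5,28 [ 0.499 -0.17   0.096] shift/.2 [-0.15   0.013 -0.13 ]
```

View pics/v9.png

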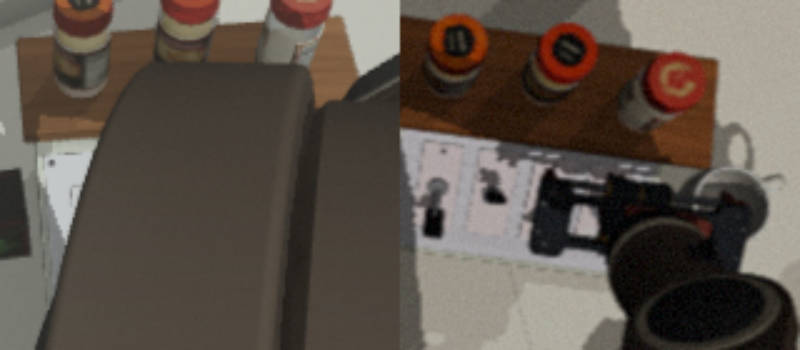

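The fingers are in behind lever 4, no contact force, and the top view shows the body in front of the shelf edge. Now I push down the face.

move_arm(steps=[-0.03,0.002,-0.026,0,0,0,0,-0.06,0.005,-0.052,0,0,0,0,-0.09,0.008,-0.078,0,0,0,0,-0.12,0.01,-0.104,0,0,0,0,-0.15,0.013,-0.13,0,0,0,0,-0.15,0.013,-0.13,0,0,0,0,-0.15,0.013,-0.13,0,0,0,0])

```text
t: 11.95
ee_pos: [0.4992, -0.1707, 0.0961]
tcp_rot: [[0.42, 0.117, 0.9], [-0.048, 0.993, -0.107], [-0.906, 0.002, 0.422]]
force: [0.1, -0.6, 0.3]
width: 0.0002
```

```bash
TY=25,-6.5 python3 plan.py 0,-82.5,28 42,-82.5,60 42,-82.5,130
```

```text
t 11.95 pos [ 0.4992 -0.1707  0.0961] F [ 0.1 -0.6  0.3] w 0.0 rv/30 [-0.004  0.     0.007]
joints [-0.13  0.27  0.49  2.34 -1.02  0.24  2.73]
now u,y,n mm [  3.2 -82.8  27.5]
0,-82.5,28 [ 0.496 -0.17   0.094] shift/.2 [-0.014  0.003 -0.008]
42,-82.5,60 [ 0.508 -0.171  0.146] shift/.2 [ 0.044 -0.003  0.249]
42,-82.5,130 [ 0.463 -0.166  0.2  ] shift/.2 [-0.18   0.022  0.517]
```

move_arm(steps=[0.05,-0.004,0.05,0,0,0,0,0.09,-0.008,0.1,0,0,0,0,0.1,-0.008,0.16,0,0,0,0,0.05,-0.004,0.24,0,0,0,0,-0.02,0,0.32,0,0,0,0,-0.1,0.01,0.42,0,0,0,0,-0.18,0.02,0.52,0,0,0,0,-0.18,0.02,0.55,0,0,0,0])

```text
t: 12.95
ee_pos: [0.4628, -0.1662, 0.2065]
tcp_rot: [[0.421, 0.116, 0.9], [-0.046, 0.993, -0.106], [-0.906, 0.003, 0.423]]
force: [0.6, 0.8, 0.1]
width: 0.0005
```

move_arm(steps=[-0.1,0.1,0.15,0,0.1,0,0,-0.2,0.25,0.3,0,0.25,0,0,-0.3,0.45,0.45,0,0.4,0,0,-0.3,0.7,0.5,0,0.5,0,0,-0.3,1,0.5,0,0.5,0,0,-0.3,1,0.5,0,0.5,0,0])

```text
t: 13.7
ee_pos: [0.4029, 0.037, 0.3056]
tcp_rot: [[0.17, 0.107, 0.98], [-0.047, 0.994, -0.1], [-0.984, -0.029, 0.174]]
force: [-0.2, -0.1, -1.1]
width: 0.0007
```

```bash
TY=25,-6.5 python3 plan.py; python3 -c "
from look import *
c=shot('side','sideA')['pixels'][130:300,240:480,::-1];d=shot('top','topA')['pixels'][130:300,240:480,::-1]
cv2.imwrite('pics/vA.png',cv2.resize(np.vstack([c,d]),None,fx=1.75,fy=1.75))"
```

```text
t 13.7 pos [0.4029 0.037  0.3056] F [-0.2 -0.1 -1.1] w 0.001 rv/30 [-0.001 -0.502 -0.005]
joints [-0.62 -0.19  0.27  2.09  0.17  1.1   1.05]
now u,y,n mm [ 46.7 112.8 264.5]
```

View pics/vA.png

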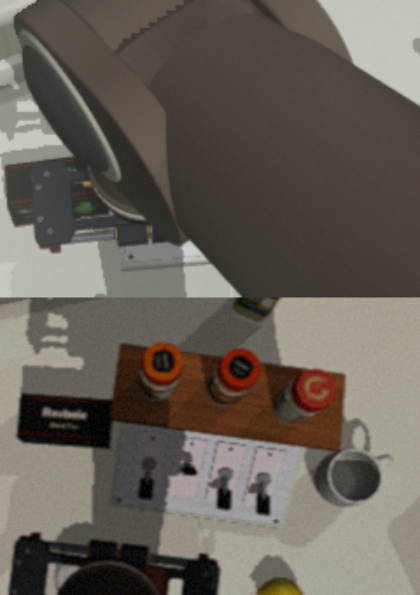

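The top view shows paddles down, up, down, down at (147,490), (190,465), (226,497) and (263,502), and the bystanders look unmoved. I clear the arm to the left for a final check from both cameras.

move_arm(steps=[-0.1,0.3,0.1,0,0.1,0,0,-0.2,0.6,0.2,0,0.2,0,0,-0.3,0.9,0.2,0,0.3,0,0,-0.3,1,0.2,0,0.3,0,0,-0.3,1,0.2,0,0.3,0,0])

```text
t: 14.42
ee_pos: [0.3431, 0.2337, 0.3453]
tcp_rot: [[0.014, 0.106, 0.994], [-0.048, 0.993, -0.105], [-0.999, -0.046, 0.019]]
force: [0.8, -1.7, -0.4]
width: 0.001
```

move_arm(steps=[-0.05,0.3,0,0,0,0,0,-0.1,0.6,0,0,0,0,0,-0.15,0.9,0,0,0,0,0,-0.15,1,0,0,0,0,0,-0.15,1,0,0,0,0,0])

```text
t: 15.05
ee_pos: [0.3141, 0.4325, 0.3451]
tcp_rot: [[0.014, 0.108, 0.994], [-0.049, 0.993, -0.107], [-0.999, -0.047, 0.02]]
force: [-0.4, 0.5, -0.9]
width: 0.0005
```

```bash
python3 -c "
from look import *
s=telemetry.state();print(s['t'],s['force'],s['ee_pos'],s['joints'])
c=shot('side','sideB')['pixels'];d=shot('top','topB')['pixels'];a=np.load('pics/side0.npz')['pixels'];b=np.load('pics/top0.npz')['pixels']
k=np.vstack([np.hstack([a[70:360,230:490],c[70:360,230:490]]),np.hstack([b[70:330,230:490],d[70:330,230:490]])])[:,:,::-1]
cv2.imwrite('pics/vB.png',k)"
```

```text
15.05 [-0.44878897  0.50833494 -0.92729668] [0.3141046  0.43245825 0.34514314] [-0.97092942  0.19958929 -0.10483116  1.60164799  0.05786277  1.37806067
  0.37660653]
```

View pics/vB.png

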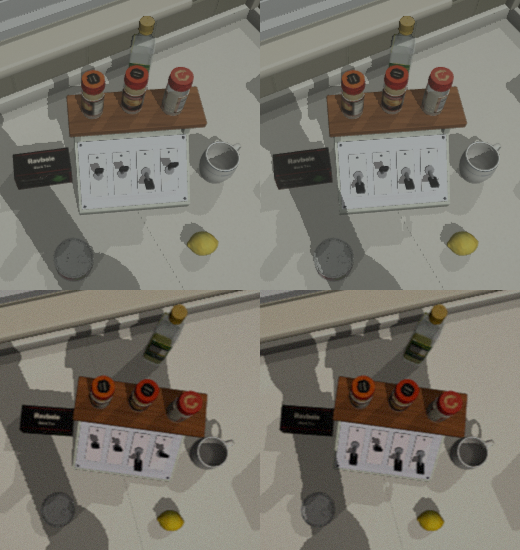

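Before (left) and after (right), both cameras agree: the levers are now down, up, down, down, and the jars, mug, box, tin, lemon and bottle have not moved. I hand in.

```bash
python3 -c "
from cell import robot; print(robot.hand_in())"
```

```text
the job is handed in; nothing more can be done
None
```

The switch bank is set for the night: only the second switch from the left is on. Levers 1, 2 and 4 were up at the start and lever 3 was already down. I pushed levers 1 and 4 down from behind with the closed fingers and left 2 and 3 alone.

- **Final check:** pictures from both cameras show the levers down, up, down, down. The jars, mug, box, tin, lemon and bottle look unmoved. The arm stood clear of everything at hand-in, about 15 s on the clock.
- **Forces:** the highest force I read was about 6 N, while pushing lever 1. I only read it at the end of each move.
- **What went wrong on the way:** my first approach to switch 4 stopped about 90 mm short of the face because the arm ran into its joint limits. It touched nothing. I backed off, and a second approach with about 25 degrees of tilt worked.
- **Still uncertain:** several joints sat at or very near their limits during the work, such as the elbow at 2.54 rad. No reading went past its range at the two decimals I printed.

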